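# Slide the reading board into its notches

## Task

The sliding board of the reading stand, with the register lying on it, has been left short of its place. With the fingertips, gently push the board along its rails by its end until you feel it drop into the locating notches and it lies fully down; then take the hand away. Do not pick up or lift anything, do not ram the board, let the register ride along where it lies on the board, and leave the other things on the table undisturbed.

Things in the scene. Friction and masses are not known exactly. Their poses are not given: they have to be found in the camera images.
- stand: Pale wooden reading stand fixed to the table: two rails along its y axis, y -130 to +240 mm, 30 mm wide, centred at x -85 and +85 mm, tops 40 mm above the table. Outside each a lip 12 mm thick, 52 mm high, guides the board with 4 mm play per side. Open between the rails, save for a flat bar 30 mm wide, 12 mm high at each end. Origin on the table, midway between the rails and the notches.
- seat (a point): The board's place: point on the stand at rail-top height (40 mm above the table), axes as the stand's, midway between the notches. Each rail has two notches, 22 mm long and 10 mm deep, centred 60 mm either side of this point along y. Seated, the board's centre is within 3 mm of this point in y. There is no end stop but the notch walls; the rails run on beyond.
- board: Dark wooden loose board, 200 mm (x, across the rails) by 180 mm (y, along them), panel 18 mm thick on two cross battens 16 mm wide, 8 mm high at y -60 and +60 mm; 0.28 to 0.46 kg. Origin under its centre at the battens' feet; panel z 8 to 26 mm. Starts on the rail tops (origin 40 mm above the table), 45 to 95 mm from its place towards the stand's +y; seated 8 mm lower.
- board_end (a point): Middle of the board's +y end face (200 x 18 mm panel edge, plain and upright), 17 mm above the battens' feet, axes as the board's: push here towards the board's -y. Sliding takes 3 to 10 N, most at the first moment; when both battens reach the notches the board drops 8 mm and the notch walls stop it dead.
- register: Closed bound register with blue cloth covers, loose, lying flat on the board: 170 mm (x) by 120 mm (y), 34 mm thick, 0.36 to 0.59 kg. Origin at the centre of its underside; about the middle of the board, leaving about 20 mm or more of bare board at the +y end.
- beaker: White plastic beaker, rim radius 36 mm, 85 mm tall, standing beside the stand on its +x side; origin at the centre of its foot. Leave alone.
- paperweight: Brass paperweight with a knob, foot 52 mm across, 55 mm tall, standing beyond the stand's -y end; origin at the centre of its foot. Leave alone.
- pen_box: Dark wooden pen box 45 x 160 x 28 mm lying beside the stand on its +x side; origin at the centre of its underside. Leave alone.
Mind the look-alikes: they are no part of the job. What is meant by the register is not turquoise, and is the larger of those in its own colour.

How it is judged:
By the outcome, as a careful person would: the job done as asked, in the order asked, and still so for the second after the job is handed in, with the robot touching nothing.
It also fails if it takes over 35 s, if anything falls off the work surface, if the arm or the gripper's body presses on something with over 40 N, if the wrist force passes 120 N, or if a joint passes its speed limit or range.

## Robot

A 7-joint arm with a two-finger parallel gripper is mounted at the origin on the work surface. World frame = base frame: x ahead of the robot, y to its left, z up, the work surface at z = 0. Lengths are in m, angles in rad, forces in N, time in s.
With the tool pointing down it reaches from about 0.425 to 0.8 m from the base axis. Payload 8.3 kg.
Tool frame: the origin (TCP) lies at the centre of the arm's flange, where the gripper is bolted on; the fingertips stand 173 mm ahead of it and the grasp point (between the pads) lies 155 mm ahead of it; z points along the fingers, y is the direction in which the jaws open and shut (so a half turn about z gives the same grasp; the last joint's range is limited). The gripper opens to 85 mm and grips with 20 to 120 N. Pads are 22 mm wide; open, the fingers measure 114 mm over their backs; the gripper's body (76 mm by 85 mm) begins 54 mm behind the grasp point. The pads swing forward as they close: fully open they stand 13 mm farther back than shut.
Start: joints at [-1.398, 0.383, 0.016, 1.37, -0.006, 1.388, -0.046], TCP at [0.146, 0.608, 0.405] pointing down, gripper open.
Joint ranges: [-2.95, 2.95], [-0.25, 2.06], [-1.52, 1.56], [0.18, 2.33], [-1.44, 4.58], [0.02, 2.06], [-3.01, 3.01]. Speed limits (rad/s): [2.39, 2.39, 3.01, 3.01, 3.14, 3.14, 3.14].

## Interface

Orientations are given as [roll, pitch, yaw] about the fixed x, y, z axes, in that order (R = Rz(yaw) Ry(pitch) Rx(roll)).
In Python, from workcell import readout, eyes, job gives the robot as it stands.
- The arm moves only by the tool servo_tool, never from a script. Its argument "deltas" is text: rows parted by semicolons, each of 7 numbers parted by spaces: the shift along the tool's x, y, z in units of 120 mm (1.0 is 120 mm), then the turn, a rotation vector about the tool's x, y, z in units of 90 degrees (1.0 is 90 degrees), then the opening, from -1 (shut) to 1 (fully open). In form: tx ty tz ax ay az grip; .... A call has 1 to 12 rows; each row is the pose to reach, as a shift and turn from the pose commanded when the call began, along the tool's axes at that moment; what a row does not reach only later rows make up. A row lasts 1/8 s, in which the tool goes at most 62.5 mm and 10.7 degrees, less where a joint would pass 70% of its speed; a pose out of reach is approached as far as the arm can. A call with a number of a shift or a turn outside -1 to 1 is refused whole. A call with a gripper value outside its range is refused whole. The fingers move at their own pace and stop on an object; "newtons" is the grip in N (left out, the last holds). Time passes only in rows, so rows that repeat a pose let the fingers close. It gives the time, the measured TCP pose, the force and the opening at its end, in the units of the state.
- readout.observe(): the state, without advancing time (a new reading comes with each control period).
- eyes.camera(name): name is "scene" or "top"; returns the picture (480x640x3 uint8, red, green, blue); there is no depth.
- eyes.camera_info(name): a dict with "camera_matrix" (3x3 intrinsics, pixels), "k1" (the pictures are not rectified: a ray, as slopes to the right and down, at radius r is drawn at 1 + k1 r^2 times it, then the intrinsics apply), "world_from_camera" (4x4, takes a point from camera to world coordinates). Camera axes: x right, y up, looking along -z (the intrinsics and any distortion apply to the point x, -y, -z); pixel columns grow to the right and rows downward; lengths in m; the calibration is good to about 2 mm. A picture is of the moment at which its call begins. camera_info takes no time and is no camera call.
- job.job_done(): hands the job in, once; it reports no verdict.
The state is a dict: "time_s": time; "joint_positions": joint angles; "joint_vel": joint speeds; "effort": joint torques, N m; "position": TCP position; "ee_rot": TCP orientation; "ft_force": force on the tool from outside, world axes, zero at the start; "torque": the same for the moment, N m; "width": finger opening in m.
Only numpy, scipy, OpenCV 4.12 (cv2) and the standard library are available. Lean on these libraries where they do the work, as an engineer would, in place of code of your own. Each camera call takes 0.05 s, during which the arm holds its last target.

## Working session

There is one attempt and no reset: what is moved stays moved. The work goes in short steps, Python scripts to look and compute and a tool call to move; the robot and the scene stay as the last step left them, time stands still between calls to the robot, and variables do not carry over. Pictures are saved under pics/ and viewed, and the job is handed in when it is done.

Besides the shell and the picture viewer there is one more tool, called after "Emit:" by a JSON object that holds its "fn" and its "kwargs", one argument or row to a line. servo_tool: Moves the arm, as the interface text tells. Its arguments: {"type":"object","properties":{"deltas":{"type":"string"},"newtons":{"type":"number"}},"required":["deltas"]}

```bash
mkdir -p pics; python3 - <<'E'
from workcell import readout, eyes
import cv2
print(readout.observe())
for n in ("scene","top"):
    im=eyes.camera(n); cv2.imwrite(f"pics/{n}0.png",im[:,:,::-1])
    print(n,eyes.camera_info(n))
E
```

```text
{'time_s': 0.0, 'joint_positions': array([-1.39786659,  0.38424665,  0.0163824 ,  1.37114253, -0.00628542,
        1.3882    , -0.04651195]), 'joint_vel': array([ 8.28986853e-05,  5.75863998e-04, -1.03541466e-04,  1.82957902e-03,
       -1.58272614e-04,  9.81436173e-04,  5.43561218e-04]), 'effort': array([ 4.79778248e-05, -6.27583408e+01,  8.44247583e-01, -3.71828985e+01,
        1.65712635e-02,  1.41038417e-02, -9.00134324e-06]), 'position': array([0.14595967, 0.60755332, 0.40367858]), 'ee_rot': array([-3.13964663e+00,  5.27299640e-05,  2.90580967e+00]), 'ft_force': array([-0.21308179,  0.44880764, -0.59764877]), 'torque': array([ 0.05157104, -0.00509001, -0.02600063]), 'width': 0.08522956906938758}
scene {'camera_matrix': array([[448.69560845,   0.        , 315.03546282],
       [  0.        , 448.69560845, 244.00170448],
       [  0.        ,   0.        ,   1.        ]]), 'k1': 0.016874812991212285, 'world_from_camera': array([[ 0.55066575, -0.66510275,  0.50438632,  0.97420593],
       [ 0.83456818,  0.42693927, -0.34816493, -0.30717837],
       [ 0.01622313,  0.61266727,  0.79017442,  0.80449502],
       [ 0.        ,  0.        ,  0.        ,  1.        ]])}
top {'camera_matrix': array([[547.10994496,   0.        , 319.56116023],
       [  0.        , 547.10994496, 239.61564117],
       [  0.        ,   0.        ,   1.        ]]), 'k1': 0.021269718898592985, 'world_from_camera': array([[ 0.02314478,  0.99799103, -0.0589765 ,  0.46274556],
       [-0.99962492,  0.02223811, -0.01598371, -0.01752646],
       [-0.01464007,  0.05932432,  0.9981314 ,  1.21488138],
       [ 0.        ,  0.        ,  0.        ,  1.        ]])}
```

View pics/scene0.png

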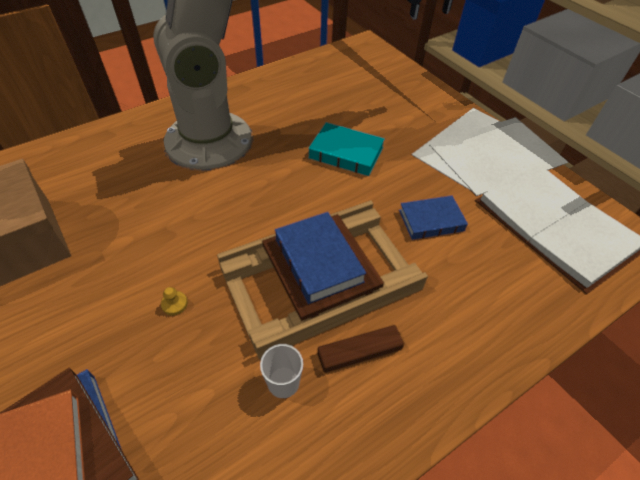

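View pics/top0.png

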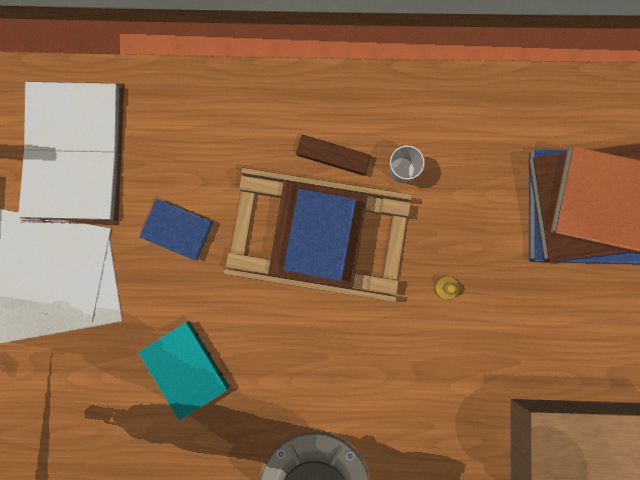

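The top view shows the stand at px (225–411, 168–300), with its +y end to the left. The dark board spans about x 272–366 px with the blue register on it. The paperweight is at (448,288), the beaker at (407,163) and the pen box at (333,154). Next I'll measure these.

```bash
cat > h.py <<'E'
import numpy as np, cv2
from workcell import eyes
def ray(n,px):
    c=eyes.camera_info(n);K=c["camera_matrix"];k1=c["k1"];T=c["world_from_camera"]
    d=np.array([(px[0]-K[0,2])/K[0,0],(px[1]-K[1,2])/K[1,1]]);u=d.copy()
    for _ in range(20): u=d/(1+k1*(u@u))
    return T[:3,3],T[:3,:3]@np.array([u[0],-u[1],-1.])
def pt(n,px,z):
    o,v=ray(n,px); return o+v*(z-o[2])/v[2]
def proj(n,P):
    c=eyes.camera_info(n);K=c["camera_matrix"];T=c["world_from_camera"]
    q=T[:3,:3].T@(np.array(P)-T[:3,3]);u=np.array([q[0],-q[1]])/-q[2];u=u*(1+c["k1"]*(u@u))
    return K[0,0]*u[0]+K[0,2],K[1,1]*u[1]+K[1,2]
E
python3 - <<'E'
import cv2
im=cv2.imread("pics/top0.png")[150:310,215:425]
cv2.imwrite("pics/crop0.png",cv2.resize(im,None,fx=3.7,fy=3.7,interpolation=cv2.INTER_CUBIC))
im=cv2.imread("pics/scene0.png")[190:360,210:435]
cv2.imwrite("pics/crop1.png",cv2.resize(im,None,fx=3.5,fy=3.5,interpolation=cv2.INTER_CUBIC))
E
```

```text
(no output)
```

View pics/crop0.png

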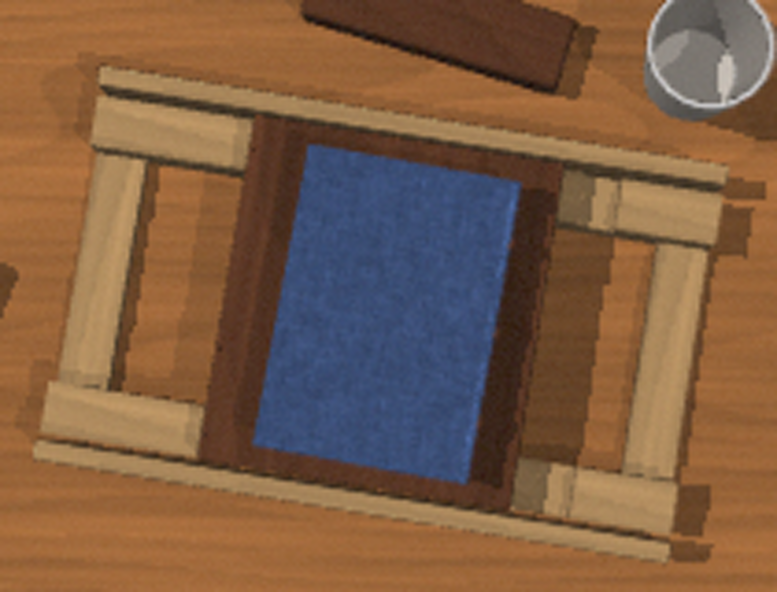

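View pics/crop1.png

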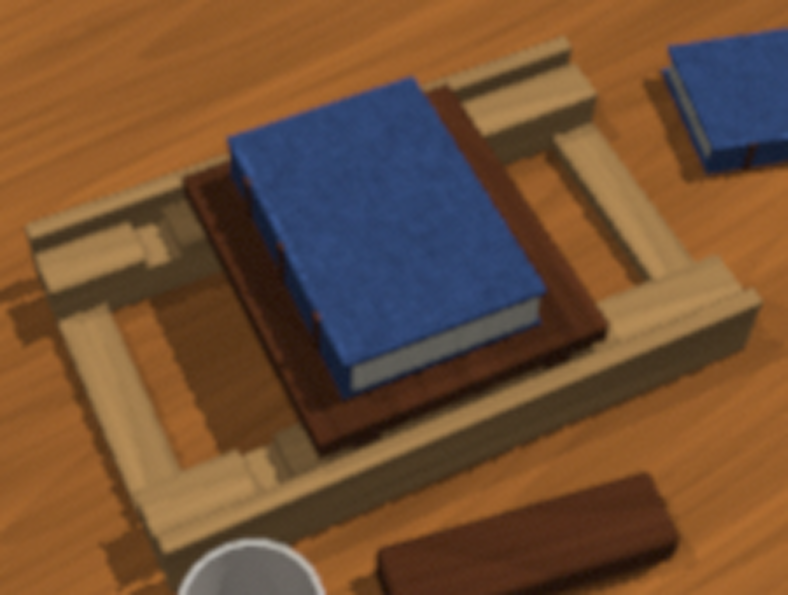

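```bash
python3 - <<'E'
from h import *
f=lambda x,y:(215+(x+.5)/3.7-.5,150+(y+.5)/3.7-.5)
P=lambda x,y,z:pt("top",f(x,y),z)[:2]
A,B,C,D=P(100,66,.052),P(728,166,.052),P(668,562,.052),P(34,458,.052)
print("lips",A,B,C,D,np.linalg.norm(A-B),np.linalg.norm(C-D),np.linalg.norm(A-D))
ydir=((A-B)+(D-C));ydir/=np.linalg.norm(ydir);xdir=np.array([ydir[1],-ydir[0]])
print("yaw",np.arctan2(-xdir[0]*0+xdir[1],xdir[0]))
ctr=(A+B+C+D)/4; O=ctr-ydir*.055; print("O",O,"xd",xdir,"yd",ydir)
loc=lambda p:np.array([(p-O)@xdir,(p-O)@ydir])*1000
for nm,x,y,z in [("rail+y",97,97,.04),("rail+y",48,382,.04),("rail-y",722,200,.04),("rail-y",672,535,.04),("bd+x+y",256,116,.066),("bd-x+y",203,461,.066),("bd+x-y",563,163,.066),("bd-x-y",512,511,.066),("reg",307,145,.1),("reg",521,183,.1),("reg",468,484,.1),("reg",254,444,.1),
  ("notch",592,176,.04),("notch",547,487,.04),("nfar",620,180,.04),("nfar",572,467,.04)]:
    p=P(x,y,z);print(nm,p.round(4),loc(p).round(1))
g=lambda x,y:(210+(x+.5)/3.5-.5,190+(y+.5)/3.5-.5)
for nm,x,y,z in [("bd+x+y",606,325,.066),("bd+x-y",320,440,.066),("bd-x-y",186,180,.066),("bd-x+y",447,88,.066),("lip+x+y",760,296,.052),("lip+x-y",165,550,.052),("lip-x+y",568,42,.052),("lip-x-y",30,228,.052)]:
    p=pt("scene",g(x,y),z)[:2];print("scene",nm,p.round(4),loc(p).round(1))
E
```

```text
lips [0.68299981 0.17207902] [ 0.63220088 -0.19252923] [ 0.40420795 -0.1614257 ] [0.45496395 0.20289641] 0.3681300159868545 0.3678406836353941 0.23010880817775525
yaw -0.13842942777580577
O [ 0.53600382 -0.04921874] xd [ 0.99043394 -0.13798774] yd [0.13798774 0.99043394]
rail+y [0.6669 0.1752] [ 98.7 240.4]
rail+y [0.4992 0.1985] [-70.7 240.3]
rail-y [ 0.614  -0.1911] [  96.8 -129.8]
rail-y [ 0.4191 -0.165 ] [ -99.8 -130.8]
bd+x+y [0.6533 0.0795] [ 98.5 143.6]
bd-x+y [0.4556 0.1042] [-100.9  140.9]
bd+x-y [ 0.6299 -0.0966] [ 99.6 -33.9]
bd-x-y [ 0.4314 -0.0714] [-100.5  -36.4]
reg [0.6321 0.0478] [ 81.8 109.4]
reg [ 0.6134 -0.0712] [ 79.7 -11.1]
reg [ 0.4465 -0.0454] [-89.1  -8.5]
reg [0.4657 0.0728] [-86.4 111.1]
notch [ 0.6265 -0.1154] [ 98.7 -53.1]
notch [ 0.445  -0.0925] [-84.1 -55.5]
nfar [ 0.6244 -0.1317] [ 99.  -69.5]
nfar [ 0.4569 -0.1068] [-70.4 -67.9]
scene bd+x+y [0.6541 0.0773] [ 99.5 141.6]
scene bd+x-y [ 0.6284 -0.0957] [ 98.  -33.3]
scene bd-x-y [ 0.4374 -0.0694] [-94.9 -33.5]
scene bd-x+y [0.4615 0.1042] [-94.9 141.7]
scene lip+x+y [0.6807 0.1722] [112.8 239.3]
scene lip+x-y [ 0.6324 -0.1924] [ 115.2 -128.5]
scene lip-x+y [0.4617 0.2021] [-108.2  238.6]
scene lip-x-y [ 0.409  -0.1601] [-110.4 -127.4]
```

Both views agree to within a few mm:
- **Stand:** origin is about (0.536, -0.049), yaw -0.138.
- **Board:** its +y face is at stand y of about 142 mm, so it has about 52 mm to go.
- **Register:** about 31 mm of bare board lies behind its edge.

I'll shut the jaws, turn them across the face and travel high.

Emit:
{"fn": "servo_tool", "kwargs": {
  "deltas": "-0.1 -0.07 0 0 0 0.09 -1; -0.2 -0.14 0 0 0 0.19 -1; -0.3 -0.21 0 0 0 0.28 -1; -0.4 -0.28 0 0 0 0.38 -1; -0.5 -0.35 0 0 0 0.47 -1; -0.6 -0.42 0 0 0 0.56 -1; -0.7 -0.5 0 0 0 0.66 -1; -0.8 -0.57 0 0 0 0.75 -1; -0.9 -0.64 0 0 0 0.84 -1; -1 -0.71 0 0 0 0.939 -1; -1 -0.71 0 0 0 0.939 -1",
  "newtons": 40
}}

```text
time_s: 1.48
position: [0.2437, 0.496, 0.4045]
ee_rot: [3.141, 0.001, 1.43]
ft_force: [0.9, 0.5, 0.1]
width: 0.0
```

```bash
cat > go.py <<'E'
import sys,numpy as np
from scipy.spatial.transform import Rotation as Ro
from workcell import readout
s=readout.observe();p=s["position"];R=Ro.from_euler("xyz",s["ee_rot"])
O=np.array([.536,-.0492]);xd=np.array([.99043,-.13799]);yd=np.array([.13799,.99043])
print("t",s["time_s"],"pos",p,"rot",s["ee_rot"],"F",s["ft_force"].round(2),"w",s["width"])
print("local mm",(p[:2]-O)@xd*1e3,(p[:2]-O)@yd*1e3,"tip z",p[2]-.173)
if len(sys.argv)>3:
    lx,ly,tz=[float(a)/1e3 for a in sys.argv[1:4]]
    g=np.append(O+lx*xd+ly*yd,tz+.173)
    Rg=Ro.from_euler("xyz",[np.pi,0,1.432])
    print("shift",R.inv().apply(g-p)/.12,"turn",(R.inv()*Rg).as_rotvec()/(np.pi/2))
E
python3 go.py 0 185 120
```

```text
t 1.475 pos [0.24366033 0.49604875 0.40449002] rot [3.14137931e+00 7.08064375e-04 1.42957976e+00] F [0.93 0.49 0.05] w 2.6481536416608983e-05
local mm -364.7808501312763 499.6907681539282 tip z 0.23149002372171018
shift [-2.61331085  3.04694267  0.93158421] turn [ 0.00013527  0.00045093 -0.00154072]
```

Emit:
{"fn": "servo_tool", "kwargs": {
  "deltas": "-0.2 0.23 0 0 0 0 -1; -0.42 0.48 0 0 0 0 -1; -0.64 0.74 0 0 0 0 -1; -0.87 1 0 0 0 0 -1"
}}

```text
time_s: 1.98
position: [0.3471, 0.3765, 0.4045]
ee_rot: [-3.141, 0.0, 1.437]
ft_force: [0.7, -0.2, 0.3]
width: 0.0001
```

Emit:
{"fn": "servo_tool", "kwargs": {
  "deltas": "-0.2 0.23 0 0 0 0 -1; -0.42 0.48 0.1 0 0 0 -1; -0.64 0.74 0.2 0 0 0 -1; -0.87 1 0.3 0 0 0 -1"
}}

```text
time_s: 2.48
position: [0.4517, 0.2566, 0.3682]
ee_rot: [-3.141, -0.0, 1.437]
ft_force: [0.8, 0.2, 0.6]
width: 0.0
```

Emit:
{"fn": "servo_tool", "kwargs": {
  "deltas": "-0.2 0.23 0.1 0 0 0 -1; -0.42 0.48 0.2 0 0 0 -1; -0.64 0.74 0.3 0 0 0 -1; -0.87 1 0.3 0 0 0 -1; -0.87 1 0.3 0 0 0 -1; -0.87 1 0.3 0 0 0 -1"
}}

```text
time_s: 3.22
position: [0.5553, 0.1376, 0.3323]
ee_rot: [-3.141, -0.0, 1.434]
ft_force: [-0.5, 0.7, -0.5]
width: -0.0003
```

```bash
python3 go.py 0 185 48; python3 - <<'E'
from h import *
for n in ("scene","top"): cv2.imwrite(f"pics/{n}1.png",eyes.camera(n)[:,:,::-1])
E
```

```text
t 3.225 pos [0.55533203 0.13757702 0.33226759] rot [-3.14063119e+00 -1.08621613e-04  1.43397026e+00] F [-0.52  0.69 -0.47] w -0.00028422068777803034
local mm -6.6263405745220405 187.65718713139975 tip z 0.15926759039163685
shift [-0.02234375  0.05607552  0.92717401] turn [-6.12156393e-04 -6.85476537e-05  1.25433678e-03]
```

View pics/scene1.png

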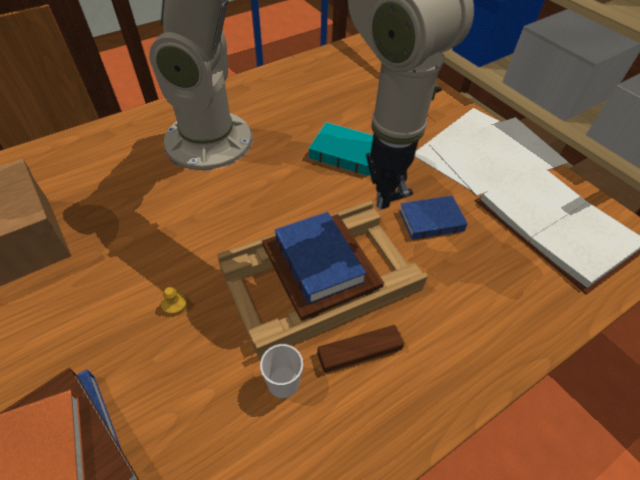

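The scene view shows the shut gripper at about (393,195) px, above the stand's +y end, with nothing disturbed. Next I descend to fingertip height 48 mm, clear of the face.

Emit:
{"fn": "servo_tool", "kwargs": {
  "deltas": "0 0.02 0.2 0 0 0 -1; 0 0.05 0.4 0 0 0 -1; -0.02 0.056 0.6 0 0 0 -1; -0.02 0.056 0.75 0 0 0 -1; -0.02 0.056 0.86 0 0 0 -1; -0.02 0.056 0.925 0 0 0 -1; -0.02 0.056 0.925 0 0 0 -1; -0.02 0.056 0.925 0 0 0 -1"
}}

```text
time_s: 4.32
position: [0.5622, 0.1332, 0.2223]
ee_rot: [3.141, -0.0, 1.431]
ft_force: [0.1, -0.2, 0.5]
width: 0.0
```

```bash
python3 go.py 0 153 48; python3 - <<'E'
from h import *
ims=[eyes.camera("scene")[150:350,210:480],eyes.camera("top")[150:310,215:425]]
cv2.imwrite("pics/s2.png",cv2.resize(ims[0][:,:,::-1],None,fx=2.9,fy=2.9))
E
```

```text
t 4.325 pos [0.56218039 0.13319723 0.22234346] rot [ 3.14068037e+00 -4.80908745e-04  1.43084687e+00] F [ 0.15 -0.15  0.48] w 3.469397824495793e-05
local mm 0.7608540456999591 184.26432384300978 tip z 0.049343459830713365
shift [-0.26056079 -0.00595525  0.01106477] turn [ 0.00058095 -0.00030582 -0.00073424]
```

View pics/s2.png

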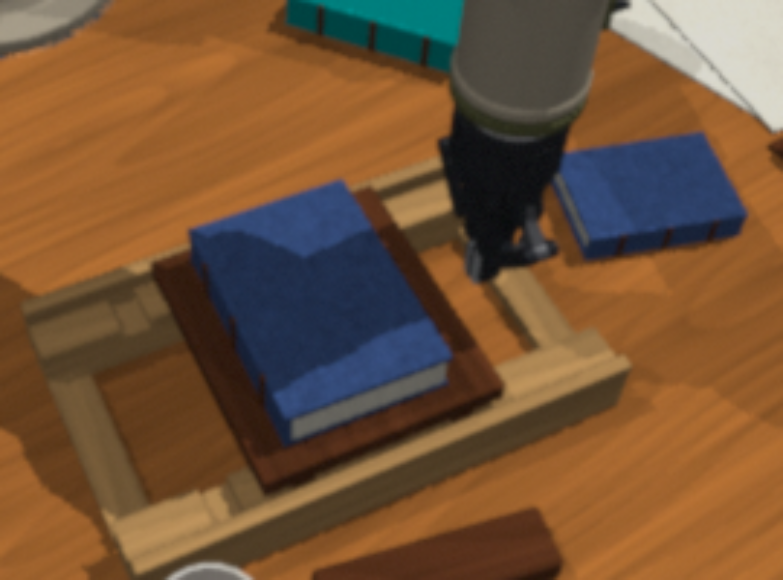

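The fingertips are down between the rails, just off the board's end. I'll approach to contact.

Emit:
{"fn": "servo_tool", "kwargs": {
  "deltas": "-0.06 0 0.01 0 0 0 -1; -0.12 0 0.01 0 0 0 -1; -0.17 0 0.01 0 0 0 -1; -0.2 0 0.01 0 0 0 -1; -0.22 0 0.01 0 0 0 -1"
}}

```text
time_s: 5.05
position: [0.5581, 0.1067, 0.2205]
ee_rot: [-3.141, -0.0, 1.431]
ft_force: [-0.2, -0.4, 0.0]
width: 0.0001
```

Emit:
{"fn": "servo_tool", "kwargs": {
  "deltas": "-0.01 0 0 0 0 0 -1; -0.02 0 0 0 0 0 -1; -0.03 0 0 0 0 0 -1; -0.04 0 0 0 0 0 -1"
}}

```text
time_s: 5.55
position: [0.5575, 0.1032, 0.2205]
ee_rot: [-3.142, -0.001, 1.432]
ft_force: [0.4, 2.8, -0.8]
width: 0.0001
```

```bash
python3 go.py 0 101 48
```

```text
t 5.55 pos [0.55750298 0.10320197 0.22046959] rot [-3.14155900e+00 -9.26421353e-04  1.43208433e+00] F [ 0.45  2.75 -0.77] w 0.00013133802202847108
local mm 0.26724484945343585 153.9106739301535 tip z 0.047469591951512125
shift [-0.44092623 -0.00210385 -0.00482848] turn [-2.14514446e-05 -5.89777247e-04  5.36978576e-05]
```

Contact came at the predicted place, at 2.8 N. I'll push slowly.

Emit:
{"fn": "servo_tool", "kwargs": {
  "deltas": "-0.015 0 0 0 0 0 -1; -0.03 0 0 0 0 0 -1; -0.045 0 0 0 0 0 -1; -0.06 0 0 0 0 0 -1; -0.075 0 0 0 0 0 -1; -0.09 0 0 0 0 0 -1; -0.105 0 0 0 0 0 -1; -0.12 0 0 0 0 0 -1; -0.135 0 0 0 0 0 -1; -0.15 0 0 0 0 0 -1"
}}

```text
time_s: 6.8
position: [0.555, 0.0843, 0.2205]
ee_rot: [-3.142, 0.0, 1.431]
ft_force: [0.5, 2.6, -1.8]
width: -0.0001
```

```bash
python3 go.py 0 101 48;  python3 - <<'E'
from h import *
ims=[eyes.camera("scene")[150:350,210:480],eyes.camera("top")[150:310,215:425]]
cv2.imwrite("pics/s3.png",cv2.resize(ims[0][:,:,::-1],None,fx=2.9,fy=2.9))
E
```

```text
t 6.8 pos [0.55497465 0.08434932 0.22047366] rot [-3.14152205e+00  6.03967259e-05  1.43090174e+00] F [ 0.55  2.57 -1.83] w -9.593335008592186e-05
local mm 0.3645935098164776 134.8895695147616 tip z 0.047473655610742765
shift [-0.28242454 -0.00262559 -0.00436896] turn [-4.49660207e-05  3.84250654e-05 -6.99176610e-04]
```

View pics/s3.png

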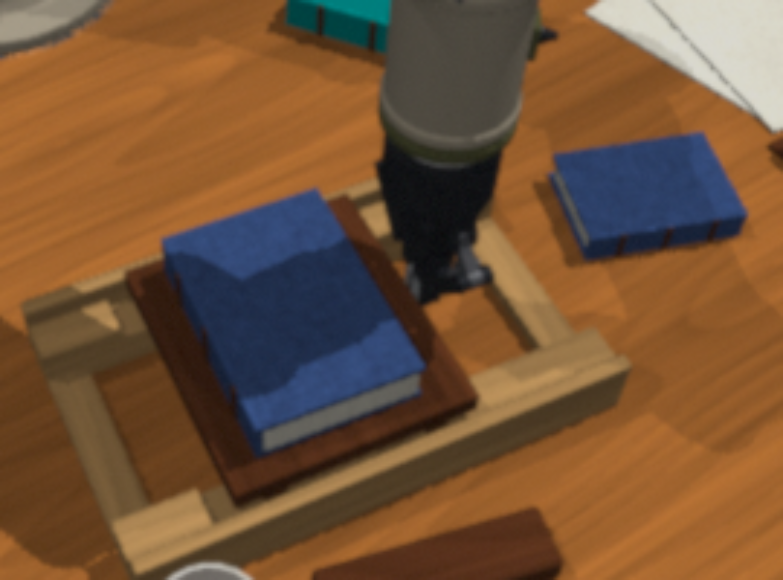

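The board and register have moved together and stayed straight. About 33 mm remain.

Emit:
{"fn": "servo_tool", "kwargs": {
  "deltas": "-0.015 0 0 0 0 0 -1; -0.03 0 0 0 0 0 -1; -0.045 0 0 0 0 0 -1; -0.06 0 0 0 0 0 -1; -0.075 0 0 0 0 0 -1; -0.09 0 0 0 0 0 -1; -0.105 0 0 0 0 0 -1; -0.12 0 0 0 0 0 -1; -0.135 0 0 0 0 0 -1; -0.15 0 0 0 0 0 -1; -0.165 0 0 0 0 0 -1; -0.18 0 0 0 0 0 -1"
}}

```text
time_s: 8.4
position: [0.552, 0.0629, 0.2205]
ee_rot: [-3.142, 0.0, 1.431]
ft_force: [0.4, 3.7, -1.3]
width: -0.0002
```

Emit:
{"fn": "servo_tool", "kwargs": {
  "deltas": "-0.008 0 0 0 0 0 -1; -0.016 0 0 0 0 0 -1; -0.024 0 0 0 0 0 -1; -0.032 0 0 0 0 0 -1; -0.04 0 0 0 0 0 -1"
}}

```text
time_s: 9.02
position: [0.5513, 0.0582, 0.2205]
ee_rot: [-3.141, 0.0, 1.431]
ft_force: [0.7, 3.5, -0.9]
width: 0.0001
```

```bash
python3 go.py 0 101 48;  python3 - <<'E'
from h import *
ims=[eyes.camera("scene")[150:350,210:480]]
cv2.imwrite("pics/s4.png",cv2.resize(ims[0][:,:,::-1],None,fx=2.9,fy=2.9))
E
```

```text
t 9.025 pos [0.55129543 0.05824192 0.22045193] rot [-3.14147936e+00  5.99007449e-05  1.43089617e+00] F [ 0.68  3.55 -0.94] w 5.887791658053022e-05
local mm 0.32314573896993815 108.52432078969001 tip z 0.04745192781475022
shift [-0.0627131  -0.00260135 -0.00456322] turn [-7.21434266e-05  3.80941894e-05 -7.02720017e-04]
```

View pics/s4.png

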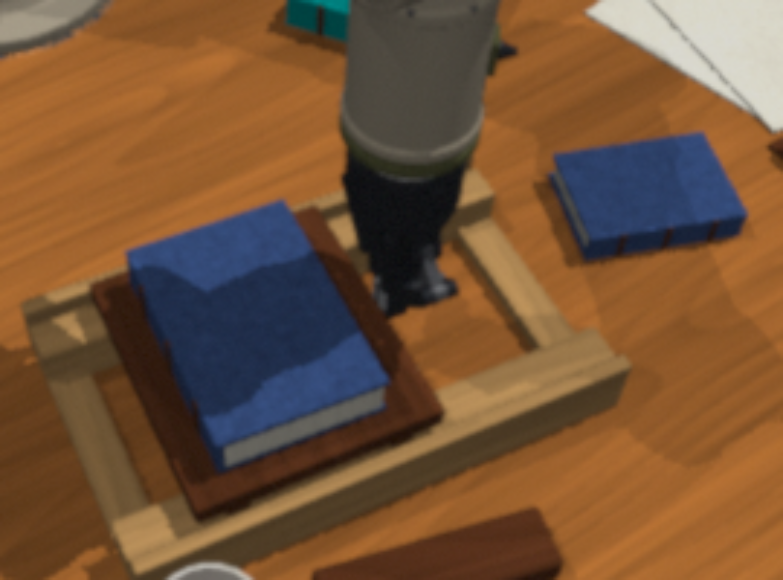

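It's still up on the rails, with 5–7 mm to go. I'll take short creeping steps and check the force after each.

Emit:
{"fn": "servo_tool", "kwargs": {
  "deltas": "-0.008 0 0 0 0 0 -1; -0.016 0 0 0 0 0 -1; -0.024 0 0 0 0 0 -1; -0.032 0 0 0 0 0 -1"
}}

```text
time_s: 9.57
position: [0.5508, 0.0544, 0.2205]
ee_rot: [-3.141, 0.0, 1.431]
ft_force: [1.1, 2.9, -1.7]
width: -0.0005
```

Emit:
{"fn": "servo_tool", "kwargs": {
  "deltas": "-0.008 0 0 0 0 0 -1; -0.016 0 0 0 0 0 -1"
}}

```text
time_s: 9.82
position: [0.5505, 0.0523, 0.2206]
ee_rot: [3.141, 0.0, 1.431]
ft_force: [0.2, 2.6, -1.7]
width: -0.0002
```

```bash
python3 go.py 0 101 48;  python3 - <<'E'
from h import *
ims=[eyes.camera("scene")[150:350,210:480]]
cv2.imwrite("pics/s5.png",cv2.resize(ims[0][:,:,::-1],None,fx=2.9,fy=2.9))
E
```

```text
t 9.825 pos [0.55053576 0.05232506 0.22056085] rot [3.14148538e+00 1.41516063e-04 1.43054163e+00] F [ 0.22  2.63 -1.75] w -0.00021910808356826386
local mm 0.3872058838263524 102.55925502878509 tip z 0.04756085187084466
shift [-0.01300625 -0.00320264 -0.00365807] turn [ 6.82289609e-05  9.01417069e-05 -9.28419690e-04]
```

View pics/s5.png

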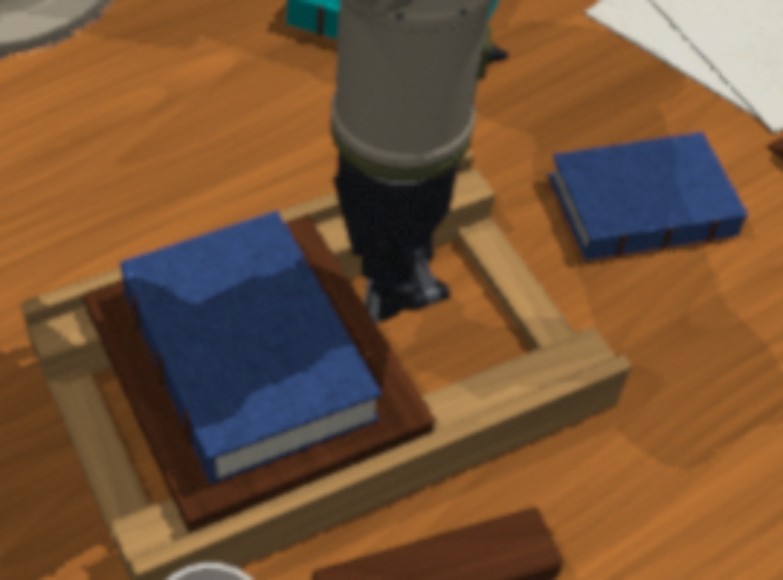

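The end corner at (433,425) sits lower than the slide alone would explain, so the board has probably dropped. I'll back off and measure.

Emit:
{"fn": "servo_tool", "kwargs": {
  "deltas": "0.03 0 0 0 0 0 -1; 0.1 0 0 0 0 0 -1; 0.2 0 0 0 0 0 -1; 0.35 0 0 0 0 0 -1; 0.5 0 0 0 0 0 -1; 0.5 0 -0.2 0 0 0 -1; 0.5 0 -0.45 0 0 0 -1; 0.5 0 -0.75 0 0 0 -1; 0.6 0 -1 0 0 0 -1"
}}

```text
time_s: 11.0
position: [0.5607, 0.1242, 0.342]
ee_rot: [3.141, 0.0, 1.43]
ft_force: [0.8, 0.8, -0.5]
width: 0.0001
```

Emit:
{"fn": "servo_tool", "kwargs": {
  "deltas": "0.25 -0.2 0 0 0 0 -1; 0.5 -0.45 0 0 0 0 -1; 0.75 -0.7 0 0 0 0 -1; 1 -1 0 0 0 0 -1; 1 -1 0 0 0 0 -1; 1 -1 0 0 0 0 -1"
}}

```text
time_s: 11.75
position: [0.4584, 0.26, 0.3406]
ee_rot: [3.141, 0.0, 1.432]
ft_force: [0.2, -0.4, 0.9]
width: 0.0001
```

```bash
python3 go.py;  python3 - <<'E'
from h import *
a,b=eyes.camera("scene"),eyes.camera("top")
cv2.imwrite("pics/scene6.png",a[:,:,::-1]);cv2.imwrite("pics/top6.png",b[:,:,::-1])
cv2.imwrite("pics/s6.png",cv2.resize(a[190:360,210:435,::-1],None,fx=3.5,fy=3.5,interpolation=cv2.INTER_CUBIC))
cv2.imwrite("pics/t6.png",cv2.resize(b[150:310,215:425,::-1],None,fx=3.7,fy=3.7,interpolation=cv2.INTER_CUBIC))
E
```

```text
t 11.75 pos [0.45841595 0.26001123 0.34061935] rot [3.14123181e+00 1.13917142e-04 1.43192612e+00] F [ 0.21 -0.43  0.89] w 0.00013302201486655731
local mm -119.50962703686326 295.5462549140926 tip z 0.16761935166903963
```

View pics/s6.png

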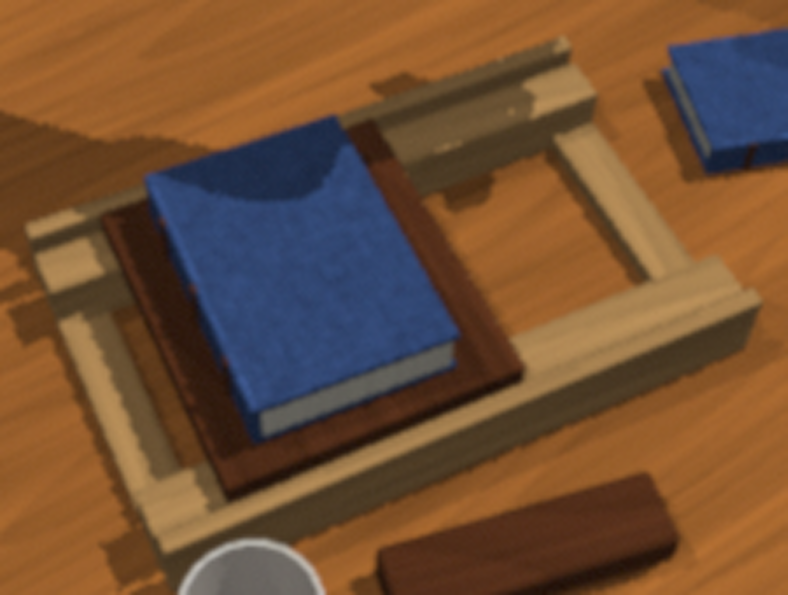

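View pics/t6.png

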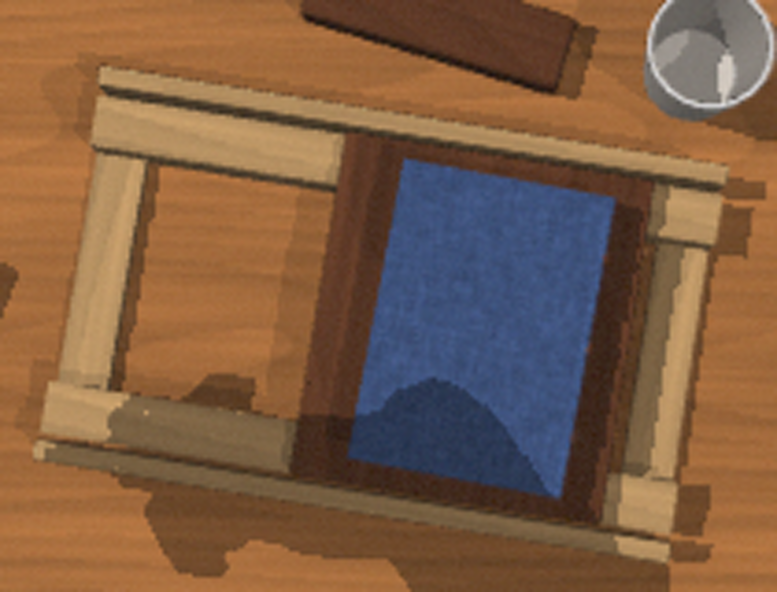

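Two-view check: intersect the board's top corners from both cameras to get their heights. The expected height is 58 mm if seated, 66 mm if not.

```bash
python3 - <<'E'
from h import *
O=np.array([.536,-.0492]);xd=np.array([.99043,-.13799]);yd=np.array([.13799,.99043])
f=lambda x,y:(215+(x+.5)/3.7-.5,150+(y+.5)/3.7-.5)
g=lambda x,y:(210+(x+.5)/3.5-.5,190+(y+.5)/3.5-.5)
def tri(nm,t,s):
    o1,v1=ray("top",f(*t));o2,v2=ray("scene",g(*s))
    A=np.stack([v1,-v2],1);k=np.linalg.lstsq(A,o2-o1,rcond=None)[0]
    p=(o1+k[0]*v1+o2+k[1]*v2)/2;print(nm,((p[:2]-O)@xd*1e3).round(1),((p[:2]-O)@yd*1e3).round(1),"z",(p[2]*1e3).round(1),"gap",np.linalg.norm(o1+k[0]*v1-o2-k[1]*v2)*1e3)
tri("BEFORE +x+y",(256,116),(606,325));tri("BEFORE +x-y",(563,163),(320,440));tri("BEFORE -x-y",(512,511),(186,180))
tri("+x+y",(345,131),(522,372))
tri("+x-y",(654,180),(230,490))
tri("-x-y",(601,524),(106,212))
tri("-x+y",(291,474),(373,122))
tri("reg +x+y",(403,158),(457,335));tri("reg +x-y",(614,198),(258,408));tri("reg -x-y",(560,498),(146,177));tri("reg -x+y",(349,457),(335,117))
for nm,x,y in [("+x+y",345,131),("-x+y",291,474),("+x-y",654,180),("-x-y",601,524)]:
    for z in(.058,.066):
        p=pt("top",f(x,y),z)[:2];print(nm,z,((p-O)@xd*1e3).round(1),((p-O)@yd*1e3).round(1))
E
```

```text
BEFORE +x+y 98.5 143.3 z 63.6 gap 1.264615670951547
BEFORE +x-y 99.2 -33.8 z 68.5 gap 0.030668217165381324
BEFORE -x-y -99.8 -34.5 z 60.6 gap 4.579010712810902
+x+y 99.6 91.4 z 50.8 gap 3.211249498219412
+x-y 99.9 -86.8 z 56.5 gap 1.5060591215567827
-x-y -99.1 -85.7 z 58.1 gap 4.460747643735886
-x+y -100.0 92.0 z 52.0 gap 1.668659318958229
reg +x+y 84.0 55.1 z 90.8 gap 1.791362067781965
reg +x-y 81.0 -62.2 z 93.9 gap 3.1332108591195147
reg -x-y -88.4 -59.6 z 90.1 gap 1.3808196188405433
reg -x+y -84.9 59.2 z 89.0 gap 1.0055495687537928
+x+y 0.058 99.2 92.4
+x+y 0.066 98.0 91.9
-x+y 0.058 -100.2 90.8
-x+y 0.066 -100.1 90.4
+x-y 0.058 99.4 -87.4
+x-y 0.066 98.2 -86.6
-x-y 0.058 -99.8 -87.8
-x-y 0.066 -99.6 -87.1
```

View pics/scene6.png

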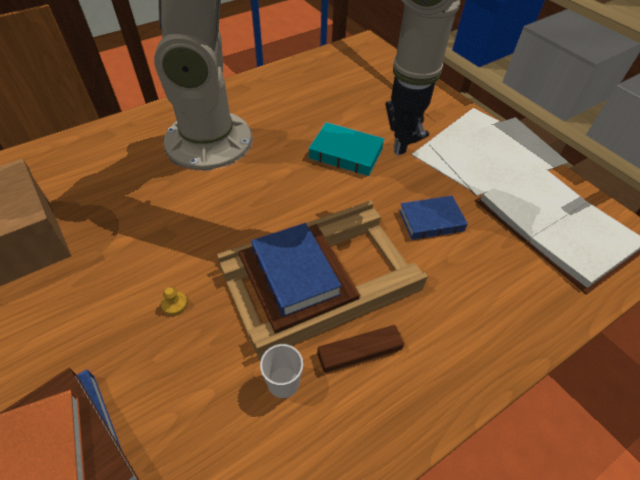

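```bash
python3 - <<'E'
from h import *
f=lambda x,y:(215+(x+.5)/3.7-.5,150+(y+.5)/3.7-.5)
g=lambda x,y:(210+(x+.5)/3.5-.5,190+(y+.5)/3.5-.5)
def tri(nm,t,s):
    o1,v1=ray("top",t);o2,v2=ray("scene",s)
    k=np.linalg.lstsq(np.stack([v1,-v2],1),o2-o1,rcond=None)[0]
    p=(o1+k[0]*v1+o2+k[1]*v2)/2;print(nm,(p*1e3).round(1))
tri("+x+y",f(307,145),g(541,292));tri("+x-y",f(521,183),g(351,362));tri("-x-y",f(468,484),g(231,138));tri("-x+y",f(254,444),g(413,80))
E
python3 - <<'E'
import cv2,numpy as np
a=cv2.imread("pics/scene0.png");b=cv2.imread("pics/scene6.png")
v=np.hstack([cv2.resize(x[205:305,215:300],None,fx=4.6,fy=4.6,interpolation=cv2.INTER_CUBIC) for x in(a,b)])
cv2.imwrite("pics/cmp.png",v)
E
```

```text
+x+y [631.8  46.8  95.8]
+x-y [614.2 -69.5 101.6]
-x-y [447.3 -44.   98.7]
-x+y [466.   73.4  96.2]
```

View pics/cmp.png

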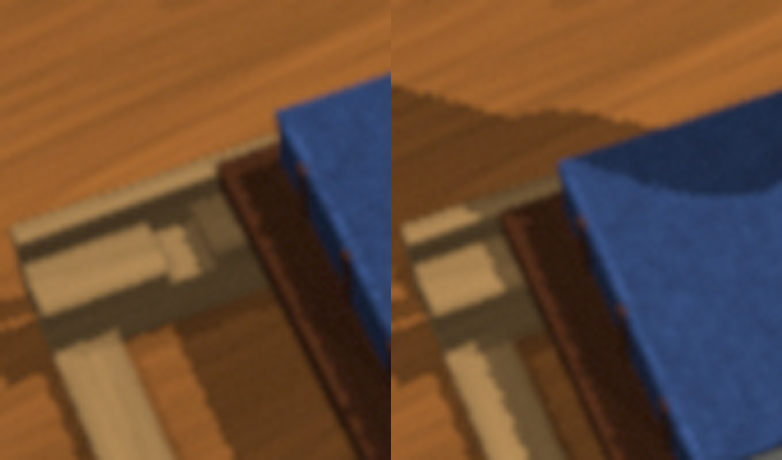

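All four register corners dropped by 5–9 mm against the expected 8 mm, and the register lies flat. The board is seated, so I'll hand in.

```bash
python3 -c "
from workcell import job;print(job.job_done())"
```

```text
the job is handed in; nothing more can be done
None
```

The board is in its notches and lies fully down, with the register still on it. I pushed it slowly by the middle of its +y end with the shut fingertips, then took the hand away and handed the job in at about 12 s. The force never read more than 4 N at the checks.

**Board position:** its centre is about 2 mm from the seat in y, inside the 3 mm allowed. The fingertip position put it nearer 1 mm.

**Drop:** I didn't feel it, because the force stayed at about 2.6 N, so I confirmed it from the pictures.
- The register's four top corners went down 5, 8, 9 and 7 mm (8 expected).
- Two views of the board's own corners were noisier, giving tops at 51 to 58 mm against 58 expected. The -x/-y corner fell only about 2.5 mm by this measure. I put that down to a poor match there (about 4.5 mm between the two views), since the register above it lies flat.

**Other things:** the register rode along with the board. In the last picture the beaker, paperweight, pen box and look-alike books looked undisturbed.

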